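Turn the demonstration lens flat side down and slide it under the light box

TASK

The half-round lens stands unsteadily on its round side and rocks. Steady it, turn it over without letting it drop or flop, and settle it flat side down on the bench in front of the light stage; then slide it in beneath the light box, squarely between the guides and fully home against the back rail, and let go of it. Leave the other things on the bench alone.

Things in the scene. Friction and masses are not known exactly. Their poses are not given: they have to be found in the camera images.
- lens: Loose orange half-cylinder lens, 0.15 to 0.3 kg, white panel on its flat: radius 40 mm, flat face 80 mm (y) by 58 mm (x, its length between the D-shaped ends). Origin: middle of the flat = centre of the circle: 40 mm up when on its round side, 0 when flat side down. x along its length; z straight out of the flat: up at first, down at the end. It rocks about x at the least touch.
- lens_mass (a point): The lens's mass centre, 15 mm behind the middle of the flat face. With the flat upright the lens rolls back unless its round side is stopped; leaned about 20 degrees past upright it falls over onto its flat.
- stop_block: Fixed aluminium block 40 mm wide (x), 16 mm thick, 46 mm high, blue stripe on its working face, which looks along its -y; a 6 mm high foot reaches 58 mm back (+y) from that face. Origin: on the bench below the middle of the working face. Narrower than the lens is long, so fingers on the lens's ends pass beside it.
- block_rest (a point): Point 40 mm in front (-y) of the block's working face and 40 mm above the bench: with the lens's origin here, its length along the block's x and its z along the block's -y, the round side leans on the block, the flat stands upright, and the lens stays so by friction when let go.
- stage: Fixed light stage: a white light box (190 mm along x; y = -23 to +25 mm; 56 to 126 mm above the bench) on two black posts (x = 66 to 86 mm either side) over a low slot. Origin: on the bench, where the middle of the lens's flat must end, lens length along the stage's x. The lens slides in over the bench along the stage's +y. At home it shows 17 mm in front of the box.
- stage_mouth (a point): Mouth of the slot, on the bench, 47 mm in front (-y) of the stage's origin. Teal guides 26 mm high flare from about 80 mm apart here (outer ends 57 mm either side) to 68 mm apart from y = -15 mm to the back. In front of it the bench is free.
- stage_back (a point): Foot of the teal back rail (22 mm high), on the bench, 40 mm behind (+y) the stage's origin: the lens's far long edge stops here.
- lamp_module: Bystander: small lamp on a teal base 75 x 55 mm, 52 mm high, loose. Origin: centre of its underside.
- switch_module: Bystander: switch with a yellow rocker on a teal base 75 x 55 mm, about 40 mm high, loose. Origin: centre of its underside.
- blue_collar: Bystander: loose dark blue plastic ring, 64 mm across, 22 mm high. Origin: centre of its underside.

How it is judged (in metres and radians):
On the way:
1. the lens lies flat side down on the bench, outside the slot (angle between lens's own z axis and vertical above 3.04 rad and height (world z) of lens below 0.005 m and y of lens in the frame of stage below -0.03 m), for 0.2 s.
At the end, for the whole second after the job is handed in: The lens lies at rest, flat side down on the bench (within 3.5 degrees), beneath the light box between the guides, its edge against the back rail within 5 mm and its length square to the slot within 5 degrees, touched by nothing of the robot (angle between lens's own z axis and vertical above 3.08 rad and height (world z) of lens below 0.004 m and y of lens in the frame of stage between -0.005 and 0.005 m and x of lens in the frame of stage between -0.009 and 0.009 m and angle between the x axis of lens and the x axis of stage, either way round below 0.09 rad and linear speed of lens below 0.01 m/s and contact force between lens and the fingers below 0.1 N).
It fails at once if the lens is dropped or flops over: it moves faster than 0.5 m/s with no finger on it (linear speed of lens above 0.5 m/s and contact force between lens and the fingers below 0.05 N).
It fails at once if the lamp module is moved more than 30 mm (distance of lamp_module from where it was at the start of the episode above 0.03 m).
It fails at once if the switch module is moved more than 30 mm (distance of switch_module from where it was at the start of the episode above 0.03 m).
It fails at once if the blue collar is moved more than 30 mm (distance of blue_collar from where it was at the start of the episode above 0.03 m).
It also fails if it takes over 67 s, if anything falls off the work surface, if the arm or the gripper's body presses on something with over 40 N, if the wrist force passes 120 N, or if a joint passes its speed limit or range.

ROBOT

A 7-joint arm with a two-finger parallel gripper is mounted at the origin on the work surface. World frame = base frame: x ahead of the robot, y to its left, z up, the work surface at z = 0. Lengths are in m, angles in degrees, forces in N, time in s.
With the tool pointing down it reaches from about 0.35 to 0.775 m from the base axis. Payload 3.1 kg.
Tool frame: the origin (TCP) lies on the centre line of the jaws, within the pads' length; the fingertips stand 17 mm ahead of it and the grasp point (between the pads) lies 2 mm behind it (robot.tip_reach is the distance from the TCP to the fingertips, in m); z points along the fingers, y is the direction in which the jaws open and shut (so a half turn about z gives the same grasp; the last joint's range is limited). The gripper opens to 85 mm and grips with 20 to 120 N. Pads are 22 mm wide; open, the fingers measure 114 mm over their backs; the gripper's body (76 mm by 85 mm) begins 54 mm behind the grasp point. The pads swing forward as they close: fully open they stand 13 mm farther back than shut.
Start: joints at [-70.686, 17.813, 0.802, 86.603, -0.252, 75.585, -1.558], TCP at [0.203, 0.511, 0.248] pointing down, gripper open.
Joint ranges: [-154.91, 154.91], [-16.99, 109.72], [-72.82, 74.43], [7.12, 147.25], [-82.49, 262.49], [11.32, 116.49], [-174.64, 174.64]. Speed limits (degrees/s): [159.86, 159.86, 180, 180, 180, 180, 180].

INTERFACE

Orientations are given as [roll, pitch, yaw] about the fixed x, y, z axes, in that order (R = Rz(yaw) Ry(pitch) Rx(roll)).
In Python, from station import robot, fingers, vision, workorder, recognise gives the robot as it stands. Calls block until the motion is done:
- robot.move_to(position, orientation): joint-space move of the TCP to a pose.
- robot.line_to(position, orientation=None, velocity=0.15, f_stop=None): straight line of the TCP; orientation=None keeps the orientation; velocity is the mean speed in m/s. With f_stop (N) it stops when the force on the tool has changed by that much, and returns True; else False.
- robot.move_j(angles): joint-space move.
- fingers.gripper_to(opening, force=None): opening from 0.0 (shut) to 1.0 (fully open); force is the grip in N (None keeps the last); returns when the fingers have stopped.
- robot.pause(seconds).
- robot.inverse_kinematics(position, orientation): joint angles nearest the present ones, or None.
- vision.grab_frame(name): name is "scene" or "side" or "wrist"; returns the picture (400x640x3 uint8, red, green, blue); there is no depth.
- vision.calibration(name): a dict with "mtx" (3x3 intrinsics, pixels), "extrinsics" (4x4, takes a point from world to camera coordinates); the wrist camera has in their place "T_tool_cam" (4x4, takes a point from camera to tool coordinates, whose origin is the TCP and whose axes are the flange's). Camera axes: x right, y up, looking along -z (the intrinsics and any distortion apply to the point x, -y, -z); pixel columns grow to the right and rows downward; lengths in m; the calibration is good to about 2 mm. A picture is of the moment at which its call begins: read the wrist's pose just before it. calibration takes no time and is no camera call.
A pose or a line that the arm cannot do raises robot.PlanningError and nothing moves.
- workorder.close_job(): hands the job in, once; it reports no verdict.
Trained networks look in the newest picture that a camera, given by its name, has taken for a name from the list of things; names that differ only in an ending like _2 or _b are one class to them, and where a whole thing is asked for, a point or a joint stands for the part that bears it (a point fixed in the world has none). Each returns a list of dicts, best first, with "p" (0 to 1); they miss things now and then, are a little off and sometimes report something else, mostly with a low value. They report only what shows in the picture. A call takes as long as a camera call.
- recognise(label, camera): "rect" ([centre column, centre row, width, height] in pixels, round what is visible of it).
Readings, each from a call of its own:
- robot.current_time_s(): time.
- robot.current_joint_positions(): joint angles.
- robot.current_dq(): joint speeds.
- robot.current_joint_torque(): joint torques, N m.
- robot.current_tool_pos(): TCP position.
- robot.current_eef_rot(): TCP orientation.
- robot.current_contact_force(): force on the tool from outside, world axes, zero at the start.
- robot.current_torque(): the same for the moment, N m.
- robot.current_finger_gap(): opening from 0.0 (shut) to 1.0 (fully open).
Only numpy, scipy, OpenCV 4.12 (cv2) and the standard library are available. Lean on these libraries where they do the work, as an engineer would, in place of code of your own. Each camera call takes 0.05 s, during which the arm holds its last target.

## Working session

There is one attempt and no reset: what is moved stays moved. The work goes in short steps, each a Python script; the robot and the scene stay as the last script left them, time stands still between calls to the robot, and variables do not carry over. Pictures are saved under pics/ and viewed, and the job is handed in when it is done.

```bash
ls; mkdir -p pics
python3 - <<'E'
from station import robot, fingers, vision, workorder, recognise
import cv2,numpy as np
print(robot.current_time_s(), robot.current_tool_pos(), robot.current_eef_rot(), robot.tip_reach)
for c in ["scene","side","wrist"]:
    im=vision.grab_frame(c); cv2.imwrite(f"pics/a_{c}.png",im[:,:,::-1])
    k=vision.calibration(c); print(c,{a:np.round(np.array(b),4).tolist() for a,b in k.items()})
    for n in ["lens","stop_block","stage","lamp_module","switch_module","blue_collar"]:
        print(n,[( [round(float(v)) for v in d["rect"]],round(float(d["p"]),2)) for d in recognise(n,c)[:2]])
print(robot.current_time_s())
E
```

```text
pics
0.0 [0.20312704 0.51038013 0.24723661] [-1.79866882e+02  6.09335749e-03  1.58301829e+02] 0.017
scene {'mtx': [[443.0872, 0.0, 314.1161], [0.0, 443.0872, 202.8454], [0.0, 0.0, 1.0]], 'extrinsics': [[-0.3239, 0.9461, -0.0074, 0.1528], [-0.7893, -0.2658, 0.5535, 0.4356], [0.5217, 0.1851, 0.8328, -1.3498], [0.0, 0.0, 0.0, 1.0]]}
lens [([221, 163, 43, 32], 0.7)]
stop_block [([297, 184, 28, 26], 0.7)]
stage [([428, 243, 54, 104], 0.8)]
lamp_module [([291, 285, 39, 41], 0.81)]
switch_module [([193, 253, 44, 39], 0.68)]
blue_collar [([362, 149, 25, 24], 0.89)]
side {'mtx': [[481.3312, 0.0, 322.838], [0.0, 481.3312, 191.0314], [0.0, 0.0, 1.0]], 'extrinsics': [[-0.9868, -0.1614, 0.0135, 0.557], [0.1202, -0.6737, 0.7292, -0.0862], [-0.1086, 0.7212, 0.6842, -1.1194], [0.0, 0.0, 0.0, 1.0]]}
lens [([351, 135, 32, 30], 0.72)]
stop_block [([342, 186, 21, 29], 0.6)]
stage [([279, 290, 102, 76], 0.79)]
lamp_module [([238, 196, 42, 31], 0.95), ([352, 134, 34, 27], 0.67)]
switch_module [([262, 144, 37, 24], 0.57)]
blue_collar [([349, 137, 35, 24], 0.72), ([411, 234, 32, 32], 0.66)]
wrist {'mtx': [[329.9963, 0.0, 319.3928], [0.0, 329.9963, 197.1415], [0.0, 0.0, 1.0]], 'T_tool_cam': [[-0.0001, 0.9535, 0.3014, 0.0773], [1.0, 0.0003, -0.0007, 0.0003], [-0.0008, 0.3014, -0.9535, -0.1262], [0.0, 0.0, 0.0, 1.0]]}
lens []
stop_block []
stage []
lamp_module []
switch_module []
blue_collar []
1.05
```

View pics/a_scene.png

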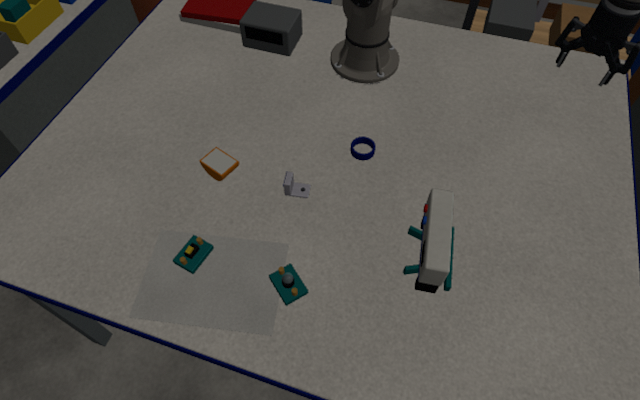

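View pics/a_side.png

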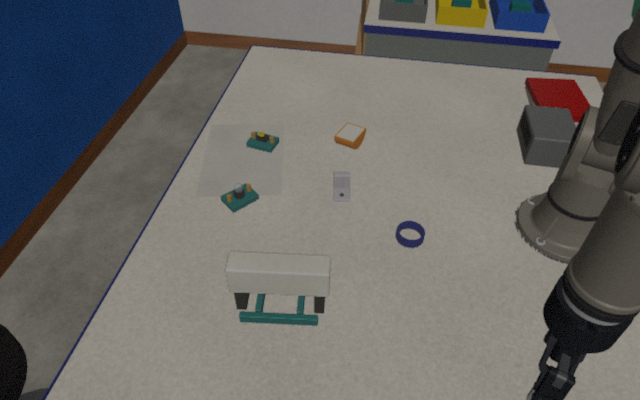

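Run:
```python
import cv2
a=cv2.imread("pics/a_scene.png")[110:310,170:480]; cv2.imwrite("pics/a_sc2.png",cv2.resize(a,None,fx=2.5,fy=2.5,interpolation=cv2.INTER_CUBIC))
a=cv2.imread("pics/a_side.png")[100:340,200:440]; cv2.imwrite("pics/a_si2.png",cv2.resize(a,None,fx=2.5,fy=2.5,interpolation=cv2.INTER_CUBIC))
```

```text
(no output)
```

View pics/a_sc2.png

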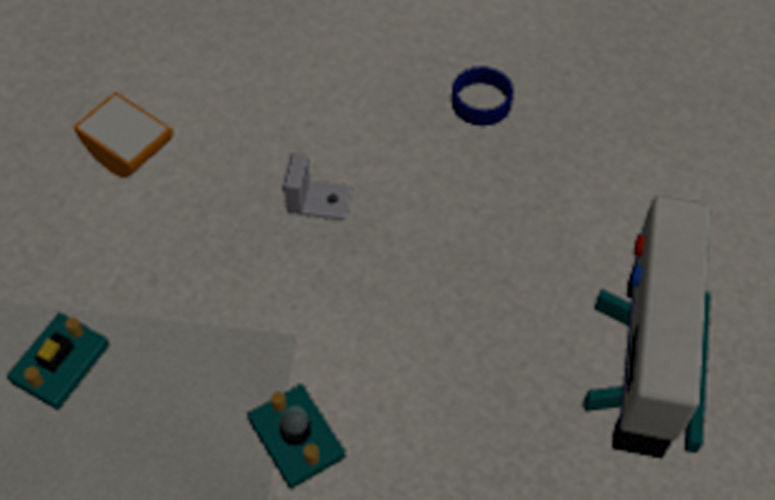

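View pics/a_si2.png

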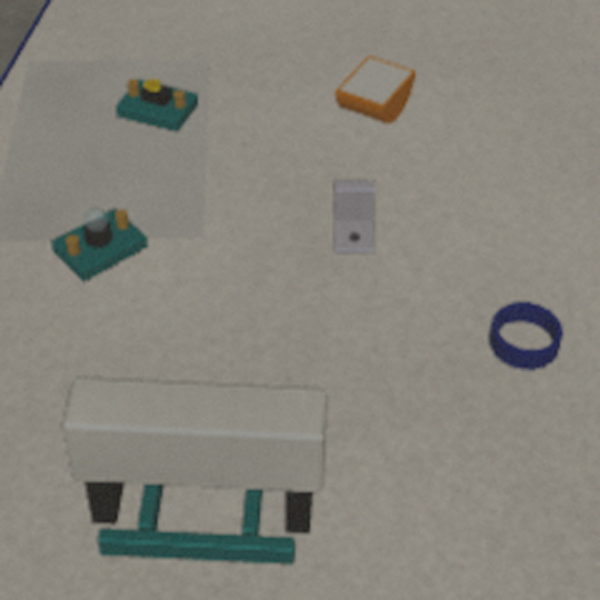

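The scene view shows the lens at (220,163), flat up and turned about 45° in the picture. The block is at (297,186) with its face to the left. The stage is at (428,243) with its mouth to the left. Next I'll localise them coarsely.

```bash
cat > h.py <<'E'
from station import robot, fingers, vision, workorder, recognise
import cv2,numpy as np
from scipy.spatial.transform import Rotation as Ro
F=np.diag([1,-1,-1.])
def cam(name):
    k=vision.calibration(name)
    if name!="wrist":
        E=np.array(k["extrinsics"]); return np.array(k["mtx"]),E
    T=np.eye(4); T[:3,:3]=Ro.from_euler("xyz",robot.current_eef_rot(),degrees=True).as_matrix(); T[:3,3]=robot.current_tool_pos()
    return np.array(k["mtx"]),np.linalg.inv(T@np.array(k["T_tool_cam"]))
def back(uv,z,K,E):
    E=np.linalg.inv(E); uv=np.atleast_2d(uv).astype(float)
    d=np.c_[(uv-K[:2,2])/K[0,0],np.ones(len(uv))]@F   # x,-y,-z
    d=d@E[:3,:3].T; c=E[:3,3]
    return c+d*((z-c[2])/d[:,2])[:,None]
def proj(P,K,E):
    p=(np.atleast_2d(P)@E[:3,:3].T+E[:3,3])@F
    return p[:,:2]/p[:,2:]*K[0,0]+K[:2,2]
def R2e(R): return Ro.from_matrix(R).as_euler("xyz",degrees=True)
def yawdown(a):
    "tool z down, tool y axis at world angle a (deg)"
    a=np.radians(a); y=np.array([np.cos(a),np.sin(a),0]); z=np.array([0,0,-1.]); x=np.cross(y,z)
    return R2e(np.c_[x,y,z])
def snap(n,name):
    K,E=cam(name); im=vision.grab_frame(name); cv2.imwrite(f"pics/{n}.png",im[:,:,::-1]); np.savez(f"pics/{n}.npz",K=K,E=E); return im,K,E
E
python3 - <<'E'
from h import *
K,E=cam("scene")
def s(p): return [p[0]/2.5+170,p[1]/2.5+110]
print("lens top corners",back([s((76,129)),s((117,93)),s((172,131)),s((124,170))],.04,K,E).round(3))
print("block top",back([s((287,183)),s((292,154)),s((306,155)),s((300,186))],.046,K,E).round(3))
print("box top",back([s((655,198)),s((709,204)),s((692,405)),s((637,400))],.126,K,E).round(3))
print("collar",back([s((483,96))],.01,K,E).round(3), "sw",back([s((58,360))],.015,K,E).round(3),"lamp",back([s((296,437))],.015,K,E).round(3))
K,E=cam("side")
def s(p): return [p[0]/2.5+200,p[1]/2.5+100]
print("lens top",back([s((337,95)),s((371,57)),s((414,71)),s((388,105))],.04,K,E).round(3))
print("block top",back([s((335,181)),s((375,181)),s((375,191)),s((333,191))],.046,K,E).round(3))
print("box top",back([s((76,380)),s((327,391)),s((324,444)),s((66,427))],.126,K,E).round(3))
E
```

```text
lens top corners [[ 0.543 -0.269  0.04 ]
 [ 0.488 -0.251  0.04 ]
 [ 0.515 -0.179  0.04 ]
 [ 0.573 -0.203  0.04 ]]
block top [[ 0.542 -0.048  0.046]
 [ 0.509 -0.056  0.046]
 [ 0.505 -0.043  0.046]
 [ 0.541 -0.035  0.046]]
box top [[0.511 0.275 0.126]
 [0.503 0.319 0.126]
 [0.69  0.336 0.126]
 [0.699 0.297 0.126]]
collar [[0.35  0.092 0.01 ]] sw [[ 0.765 -0.18   0.015]] lamp [[0.766 0.044 0.015]]
lens top [[ 0.564 -0.196  0.04 ]
 [ 0.537 -0.272  0.04 ]
 [ 0.487 -0.254  0.04 ]
 [ 0.508 -0.188  0.04 ]]
block top [[ 0.545 -0.049  0.046]
 [ 0.507 -0.056  0.046]
 [ 0.505 -0.041  0.046]
 [ 0.545 -0.034  0.046]]
box top [[0.691 0.299 0.126]
 [0.506 0.278 0.126]
 [0.501 0.325 0.126]
 [0.685 0.342 0.126]]
```

```bash
cat >> h.py <<'E'
def pose(theta,tilt,flip=0):
    """lens-like x axis at world angle theta; handle leans by tilt deg toward (+) y' = normal of theta. flip: tool y reversed"""
    t=np.radians(theta); ex=np.array([np.cos(t),np.sin(t),0]); ey=np.array([-np.sin(t),np.cos(t),0]); k=np.radians(tilt)
    z=-(np.cos(k)*np.array([0,0,1])+np.sin(k)*ey); y=-ex if flip else ex
    return R2e(np.c_[np.cross(y,z),y,z])
E
python3 - <<'E'
from h import *
for f in (0,1):
  for nm,p,th in (("lens",[.529,-.227,.1],-18),("blk0",[.54,-.15,.1],12),("blk",[.534,-.09,.04],12),("mid",[.57,0.06,.2],10),("front",[.608,.21,.03],6.5),("home",[.603,.265,.03],6.5)):
    r=[]
    for t in (60,45,30,0,-30,-45,-60):
        q=robot.inverse_kinematics(p,pose(th,t,f)); r.append((t,None if q is None else np.round(q).astype(int).tolist()))
    print(f,nm,*r,sep="\n  ")
E
```

```text
0
  lens
  (60, [-36, 55, 46, 92, 23, 66, -30])
  (45, [-30, 45, 43, 95, 17, 61, -22])
  (30, [-25, 38, 44, 96, 5, 58, -8])
  (0, [-18, 41, 62, 96, -39, 68, 35])
  (-30, [4, 46, 55, 91, -59, 89, 55])
  (-45, [12, 54, 55, 87, -69, 103, 62])
  (-60, [20, 60, 49, 83, -75, 114, 64])
0
  blk0
  (60, [-47, 42, 38, 113, 50, 49, -44])
  (45, [-40, 33, 36, 112, 39, 45, -26])
  (30, [-33, 28, 38, 109, 19, 43, -1])
  (0, [-25, 37, 57, 98, -34, 64, 54])
  (-30, [-7, 54, 63, 83, -58, 101, 73])
  (-45, [4, 60, 56, 75, -62, 113, 74])
  (-60, [24, 59, 22, 66, -50, 112, 62])
0
  blk
  (60, [-51, 50, 35, 111, 44, 50, -48])
  (45, [-44, 40, 33, 112, 37, 44, -34])
  (30, [-36, 33, 33, 111, 20, 40, -12])
  (0, [-22, 34, 41, 104, -28, 52, 43])
  (-30, [-10, 52, 54, 91, -57, 90, 72])
  (-45, [0, 59, 49, 84, -61, 103, 74])
  (-60, [8, 67, 44, 76, -65, 115, 74])
0
  mid
  (60, [-57, 42, 33, 89, 36, 79, -32])
  (45, [-54, 34, 34, 90, 26, 74, -24])
  (30, [-48, 29, 33, 90, 15, 71, -13])
  (0, [-34, 25, 38, 88, -16, 72, 16])
  (-30, [-22, 35, 48, 86, -49, 91, 43])
  (-45, [-15, 43, 51, 84, -62, 105, 52])
  (-60
[... 1640 characters left out ...]
0, [-29, 42, 64, 86, -58, 99, -131])
  (-45, [-21, 50, 64, 85, -70, 113, -124])
  (-60, [-6, 48, 43, 83, -69, 113, -125])
1
  front
  (60, [-41, 65, -4, 61, 48, 98, 130])
  (45, [-37, 56, -5, 68, 40, 87, 132])
  (30, [-32, 49, -4, 75, 31, 74, 138])
  (0, [-16, 40, -7, 85, 5, 55, 162])
  (-30, [-42, 59, 64, 91, -79, 89, -134])
  (-45, [-25, 54, 43, 90, -77, 87, -128])
  (-60, [-14, 59, 32, 88, -81, 93, -123])
1
  home
  (60, [-52, 70, 14, 52, 32, 99, 137])
  (45, [-40, 60, -6, 61, 39, 92, 132])
  (30, [-35, 52, -6, 69, 30, 79, 136])
  (0, [-20, 41, -9, 82, 7, 57, 156])
  (-30, [-47, 59, 64, 91, -81, 87, -138])
  (-45, [-30, 54, 43, 91, -79, 84, -131])
  (-60, [-13, 55, 22, 89, -78, 84, -125])
```

Run:
```python
from h import *
robot.move_to([.55,.24,.33],pose(6,0)); print(robot.current_time_s())
im,K,E=snap("b_stage","wrist"); 
robot.move_to([.52,-.10,.27],pose(0,0)); print(robot.current_time_s())
im,K,E=snap("b_lens","wrist");
```

```text
2.6917
4.05
```

View pics/b_stage.png

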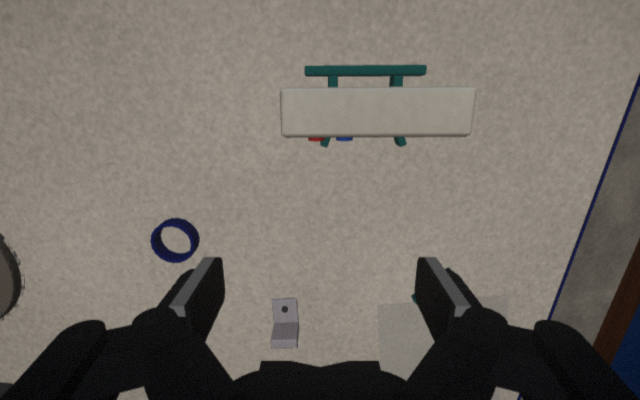

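View pics/b_lens.png

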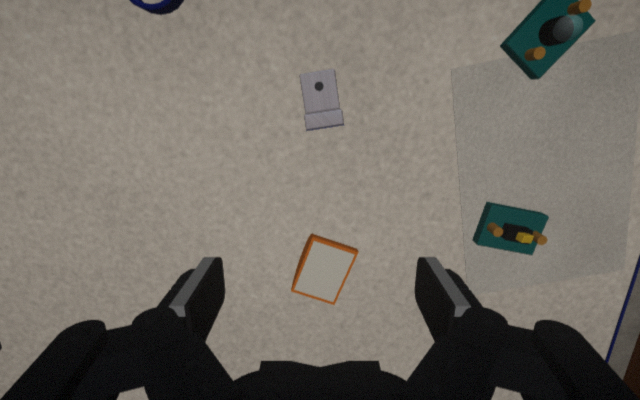

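The stage view shows the box top from about (282,88) to (475,135), with the back rail at row 70 and the guide ends at (325,143) and (400,142). In the lens view, the lens flat is around (325,268) and the block top around (324,120). I'll zoom in for corners.

Run:
```python
import cv2
a=cv2.imread("pics/b_lens.png")
c=[cv2.resize(a[220:315,275:370],None,fx=4,fy=4,interpolation=cv2.INTER_CUBIC),cv2.resize(a[55:150,275:370],None,fx=4,fy=4,interpolation=cv2.INTER_CUBIC)]
cv2.imwrite("pics/b_z.png",cv2.hconcat(c))
a=cv2.imread("pics/b_stage.png")[50:160,270:490]; cv2.imwrite("pics/b_zs.png",cv2.resize(a,None,fx=3.5,fy=3.5,interpolation=cv2.INTER_CUBIC))
```

```text
(no output)
```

View pics/b_z.png

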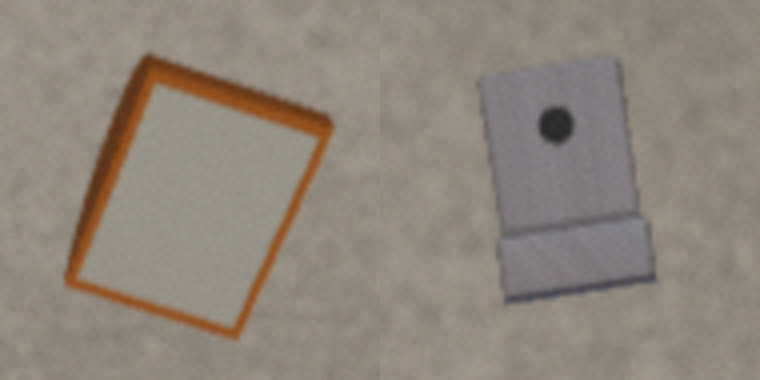

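View pics/b_zs.png

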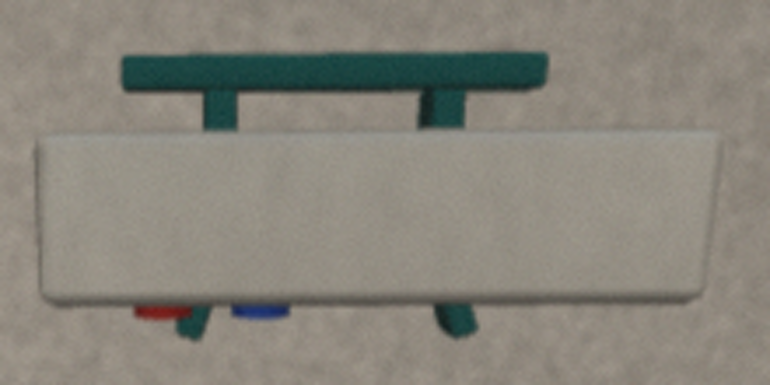

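Run:
```python
from h import *
from scipy.optimize import least_squares
d=np.load("pics/b_lens.npz");K,E=d["K"],d["E"]
L=np.array([[66,283],[236,338],[331,130],[147,70]])/4+[275,220]
B=(np.array([[503,301],[656,278],[641,214],[499,238]])-[380,0])/4+[275,55]
print("lens raw",back(L,.04,K,E).round(4).tolist()); 
def rz(t): return Ro.from_euler("z",t).as_matrix()
mod=np.array([[-29,-40,0],[29,-40,0],[29,40,0],[-29,40,0]])/1000
f=lambda p:(proj((mod@Ro.from_euler("x",p[3]).as_matrix().T)@rz(p[2]).T+[p[0],p[1],.04],K,E)-L).ravel()
s=least_squares(f,[.53,-.227,-.3,0]);print("lens",s.x[:2],np.degrees(s.x[2:]),s.fun.round(1))
mb=np.array([[-20,0,46],[20,0,46],[20,16,46],[-20,16,46]])/1000
f=lambda p:(proj(mb@rz(p[2]).T+[p[0],p[1],0],K,E)-B).ravel()
s=least_squares(f,[.526,-.05,.2]);print("block",s.x[:2],np.degrees(s.x[2:]),s.fun.round(1))
d=np.load("pics/b_stage.npz");K,E=d["K"],d["E"]
S=np.array([[45,301],[701,297],[720,130],[38,137]])/3.5+[270,50]
# rail foot not seen; rail top ends front edge
ms=np.array([[-95,-23,126],[95,-23,126],[95,25,126],[-95,25,126]])/1000
f=lambda p:(proj(ms@rz(p[2]).T+[p[0],p[1],0],K,E)-S).ravel()
s=least_squares(f,[.6,.31,.1]);print("stage",s.x[:2],np.degrees(s.x[2:]),s.fun.round(1))
p=s.x
G=np.array([[192,338],[460,335]])/3.5+[270,50]; g=(back(G,.0,K,E)-[p[0],p[1],0])@rz(p[2]);print("guide ends in stage (z=0)",g.round(4).tolist())
R=np.array([[123,90],[546,88]])/3.5+[270,50]; g=(back(R,.022,K,E)-[p[0],p[1],0])@rz(p[2]);print("rail front top edge in stage",g.round(4).tolist())
```

```text
lens raw [[0.487, -0.2545, 0.04], [0.5402, -0.2742, 0.04], [0.5673, -0.2016, 0.04], [0.5124, -0.1822, 0.04]]
lens [ 0.52664434 -0.22838206] [-19.3802316    3.57285249] [-0.6  0.2  0.3 -0.2  0.2  0.   0.   0. ]
block [ 0.52656658 -0.05401175] [9.0616073] [ 0.1  0.  -0.2 -0.2  1.5  0.1 -1.4  0.2]
stage [0.59786883 0.30673117] [6.66542331] [-2.5  2.3  1.9  2.1  3.2 -1.4 -2.6 -1.8]
guide ends in stage (z=0) [[-0.0492, -0.0509, 0.0], [0.0565, -0.0504, 0.0]]
rail front top edge in stage [[-0.0736, 0.0402, 0.022], [0.0755, 0.0398, 0.022]]
```

```bash
cat >> h.py <<'E'
def tool_R(): return Ro.from_euler("xyz",robot.current_eef_rot(),degrees=True).as_matrix()
def tcp_for(G,e): # grasp point G -> TCP
    return np.array(G)+.002*Ro.from_euler("xyz",e,degrees=True).as_matrix()[:,2]
def rz(t): return Ro.from_euler("z",t,degrees=True).as_matrix()
E
python3 - <<'E'
from h import *
e=pose(-19.4,45); z=Ro.from_euler("xyz",e,degrees=True).as_matrix()[:,2]
g=tcp_for([.5266,-.2284,.026],e)
robot.move_to(g-.12*z,e)
robot.line_to(g-.03*z,velocity=.15); print(robot.line_to(g,velocity=.06,f_stop=8),robot.current_tool_pos()-g)
im,K,E=snap("c_pre","wrist")
fingers.gripper_to(0.0,40); print(robot.current_finger_gap(),robot.current_contact_force(),robot.current_time_s())
snap("c_grip","wrist"); snap("c_grip_s","scene"); snap("c_grip_d","side")
E
python3 - <<'E'
import cv2
a=cv2.imread("pics/c_grip.png"); b=cv2.imread("pics/c_grip_d.png")[80:200,280:440]; c=cv2.imread("pics/c_pre.png")
r=lambda i,w:cv2.resize(i,(w,int(i.shape[0]*w/i.shape[1])))
cv2.imwrite("pics/c_all.png",cv2.vconcat([cv2.hconcat([r(c,400),r(a,400)]),cv2.hconcat([r(b,400),r(cv2.imread("pics/c_grip_s.png")[100:220,160:320],400)])]))
E
```

```text
False [-0.00011015 -0.00016664 -0.00014585]
0.6672609146127462 [-0.96806994  0.75952377  2.09005681] 6.675
```

View pics/c_all.png

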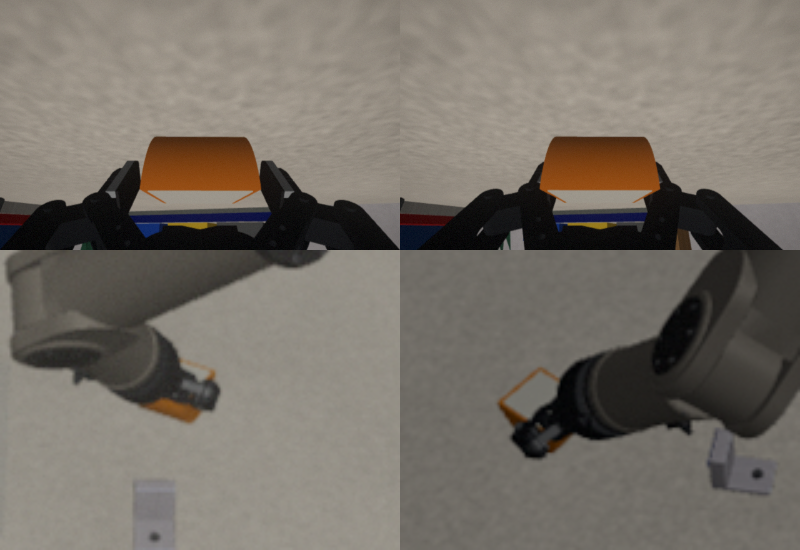

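Both pads hold the lens by its D-shaped ends. I'll measure how it sits in the grip from the flat's edges.

Run:
```python
from h import *
d=np.load("pics/c_grip.npz");K,E=d["K"],d["E"]
a=cv2.imread("pics/c_grip.png"); a=cv2.resize(a[210:370,210:440],None,fx=3.4,fy=3.4,interpolation=cv2.INTER_CUBIC)
t=rz(-19.4)
for roll,col in ((0,(0,255,0)),(5,(255,255,0)),(-5,(255,0,255))):
    o=np.array([.5266,-.2284,.04])
    P=(np.array([[-29,-40,0],[29,-40,0],[29,40,0],[-29,40,0]])/1000@Ro.from_euler("x",roll,degrees=True).as_matrix().T)@t.T+o
    uv=proj(P,K,E); print(roll,uv.round(1).tolist())
    for p in (uv-[210,210])*3.4: cv2.circle(a,tuple(int(v) for v in p),4,col,1)
cv2.imwrite("pics/c_z.png",a)
```

```text
0 [[263.0, 325.9], [374.8, 326.0], [414.2, 295.6], [223.1, 295.6]]
5 [[263.5, 318.8], [374.3, 318.8], [415.6, 307.7], [221.7, 307.6]]
-5 [[262.4, 333.1], [375.4, 333.2], [412.6, 284.1], [224.8, 284.1]]
```

View pics/c_z.png

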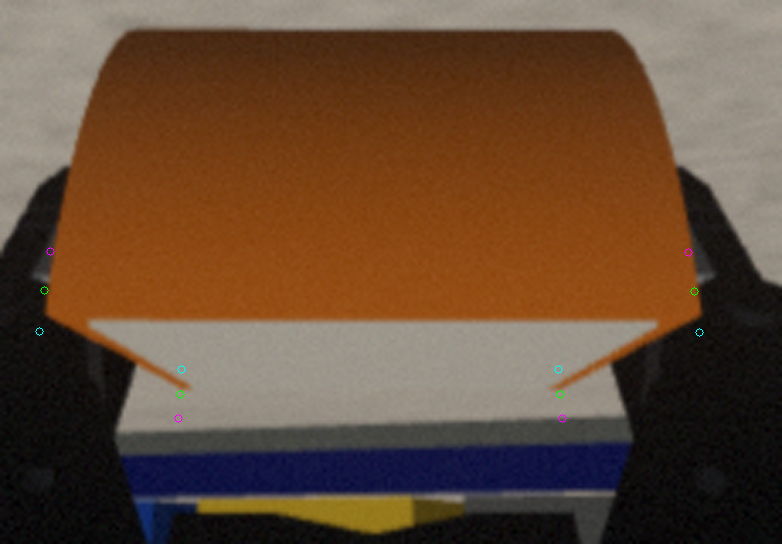

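Run:
```python
from h import *
from scipy.optimize import least_squares
d=np.load("pics/c_grip.npz");K,E=d["K"],d["E"]
obs=np.array([[188,388],[553,388],[701,316],[47,316]])/3.4+210
T=rz(-19.4); m=np.array([[-29,-40,0],[29,-40,0],[29,40,0],[-29,40,0]])/1000
def f(p):
    P=(m@Ro.from_euler("x",p[3],degrees=True).as_matrix().T+p[:3])@T.T+[.5266,-.2284,.04]
    return np.r_[(proj(P,K,E)-obs).ravel(), p[2]*1000/1.5]
s=least_squares(f,[0,0,0,1],x_scale=[.001,.001,.001,1]);print(s.x,s.fun.round(1))
tw=Ro.from_euler("xyz",robot.current_eef_rot(),degrees=True).as_matrix(); print(T.T@(robot.current_tool_pos()-np.array([.5266,-.2284,.04])))
```

```text
[ 3.16666686e-04 -9.78367458e-04  4.67573413e-04  2.19827203e+00] [-1.3 -0.2  2.3 -0.1 -0.9  0.1  0.3  0.   0.3]
[ 0.00027764 -0.00108035 -0.01514998]
```

```bash
cat >> h.py <<'E'
def H(R,p): T=np.eye(4); T[:3,:3]=R; T[:3,3]=p; return T
def toolH(): return H(tool_R(),robot.current_tool_pos())
BLK=H(rz(9.06),[.5266,-.0540,0]); STG=H(rz(6.67),[.598,.3067,0])
def cmd(lensH,Ttl):
    T=lensH@np.linalg.inv(Ttl); return T[:3,3],R2e(T[:3,:3])
def rx(a): return Ro.from_euler("x",a,degrees=True).as_matrix()
E
python3 - <<'E'
from h import *
L0=H(rz(-19.4)@rx(2.2),rz(-19.4)@np.array([.0003,-.001,0])+[.5266,-.2284,.04])
Ttl=np.linalg.inv(toolH())@L0; np.save("Ttl1.npy",Ttl)
p=robot.current_tool_pos(); robot.line_to(p+[0,0,.09],velocity=.1)
print(robot.current_finger_gap(),robot.current_contact_force())
P,e=cmd(BLK@H(rx(90),[0,-.09,.14]),Ttl)
try: robot.line_to(P,e,velocity=.08); print("line")
except robot.PlanningError as x: print("PE",x)
print(robot.current_time_s(),robot.current_tool_pos(),P,robot.current_finger_gap())
snap("d","wrist");snap("d_s","scene");snap("d_d","side")
a=cv2.imread("pics/d.png"); b=cv2.imread("pics/d_d.png")[80:280,260:460]; c=cv2.imread("pics/d_s.png")[80:280,180:380]
cv2.imwrite("pics/d_all.png",cv2.vconcat([cv2.resize(a,(480,300)),cv2.hconcat([cv2.resize(b,(240,240)),cv2.resize(c,(240,240))])]))
E
```

```text
0.6743069671498874 [ 0.49759849  0.65597382 -2.43330143]
line
9.6167 [ 0.53861104 -0.12745936  0.13989845] [ 0.5383667  -0.12793379  0.13933814] 0.6755395453215464
```

View pics/d_all.png

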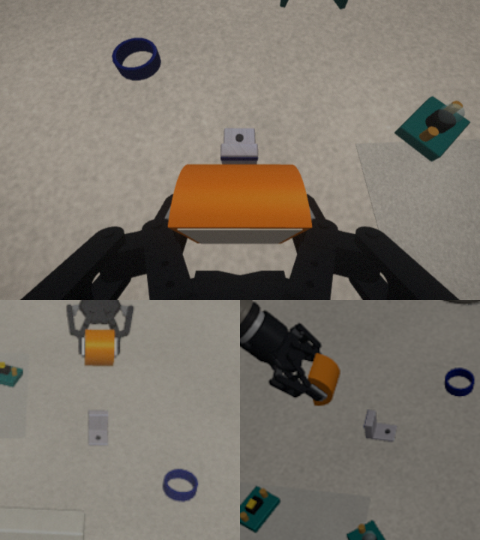

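Run:
```python
from h import *
Ttl=np.load("Ttl1.npy")
go=lambda y,z,**k: robot.line_to(*cmd(BLK@H(rx(90),[0,y,z]),Ttl),**k)
go(-.055,.055,velocity=.1)
r1=go(-.055,.034,velocity=.02,f_stop=4); L=toolH()@Ttl; Lb=np.linalg.inv(BLK)@L; print(r1,Lb[:3,3],robot.current_contact_force())
z=Lb[2,3]
r2=go(-.030,z+.0005,velocity=.02,f_stop=4); L=np.linalg.inv(BLK)@toolH()@Ttl; print(r2,L[:3,3],robot.current_contact_force(),robot.current_time_s())
snap("e","wrist");snap("e_s","scene");snap("e_d","side")
a=cv2.imread("pics/e.png"); b=cv2.imread("pics/e_d.png")[110:230,280:400]; c=cv2.imread("pics/e_s.png")[130:250,220:340]
cv2.imwrite("pics/e_all.png",cv2.vconcat([cv2.resize(a,(480,300)),cv2.hconcat([cv2.resize(b,(240,240)),cv2.resize(c,(240,240))])]))
```

```text
True [-0.00010122 -0.05483845  0.039254  ] [ 1.57573065 -0.74486808  4.52803947]
True [-0.00011056 -0.04024903  0.03924861] [0.02475017 0.3558542  2.1729177 ] 12.3917
```

View pics/e_all.png

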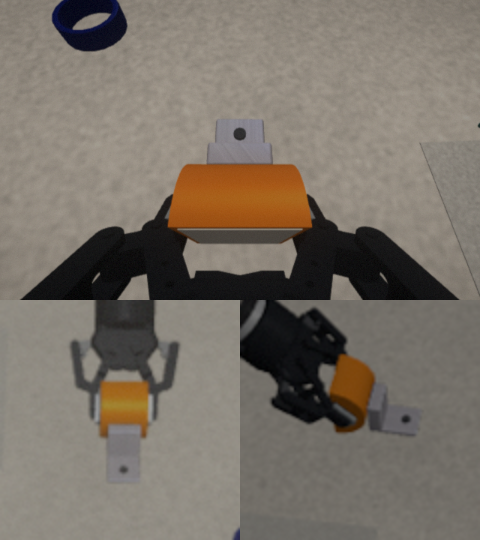

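Run:
```python
from h import *
fingers.gripper_to(.73); fingers.gripper_to(.85);robot.pause(.2)
print(robot.current_finger_gap(),robot.current_contact_force())
fingers.gripper_to(1.0)
R=tool_R(); p=robot.current_tool_pos()
snap("f","wrist")
robot.line_to(p-.10*R[:,2],velocity=.12)
robot.move_to([.53,-.07,.25],pose(9,0)); print(robot.current_time_s())
snap("f2","wrist");snap("f_s","scene");snap("f_d","side")
a=cv2.imread("pics/f2.png"); b=cv2.imread("pics/f_d.png")[110:230,280:400]; c=cv2.imread("pics/f_s.png")[130:250,220:340]
cv2.imwrite("pics/f_all.png",cv2.vconcat([cv2.hconcat([cv2.resize(cv2.imread("pics/f.png"),(400,250)),cv2.resize(a,(400,250))]),cv2.hconcat([cv2.resize(b,(400,340)),cv2.resize(c,(400,340))])]))
```

```text
0.8489818568932973 [ 0.28290211  0.75020512 -0.54118458]
15.2417
```

View pics/f_all.png

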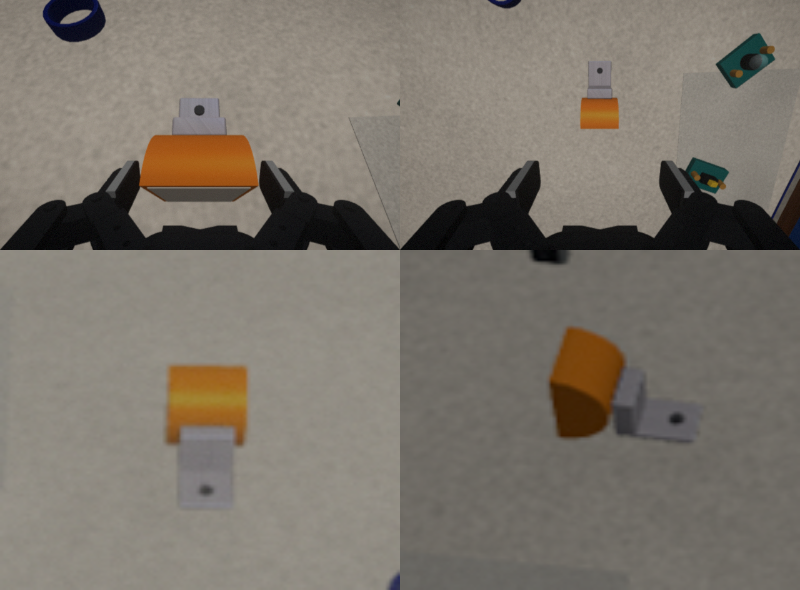

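The lens stands upright against the block, centred on it. Next I'll grip it from the block side, 25 mm behind the flat so the fingertips clear the bench at the end.

Run:
```python
from h import *
e=pose(9.06,45); z=Ro.from_euler("xyz",e,degrees=True).as_matrix()[:,2]
g=tcp_for((BLK@[0,-.015,.040,1])[:3],e)
robot.move_to(g-.13*z,e)
robot.line_to(g-.03*z,velocity=.15); print(robot.line_to(g,velocity=.06,f_stop=6),robot.current_tool_pos()-g)
fingers.gripper_to(0.0,60); print(robot.current_finger_gap(),robot.current_contact_force(),robot.current_time_s())
snap("g","wrist");snap("g_s","scene");snap("g_d","side")
a=cv2.imread("pics/g.png"); b=cv2.imread("pics/g_d.png")[110:230,280:400]; c=cv2.imread("pics/g_s.png")[130:250,220:340]
cv2.imwrite("pics/g_all.png",cv2.vconcat([cv2.resize(a,(480,300)),cv2.hconcat([cv2.resize(b,(240,240)),cv2.resize(c,(240,240))])]))
```

```text
False [-8.97359674e-05 -1.25146958e-04 -1.68535804e-04]
0.6642530211095976 [-0.0372658   1.21429267  2.49937534] 18.2
```

View pics/g_all.png

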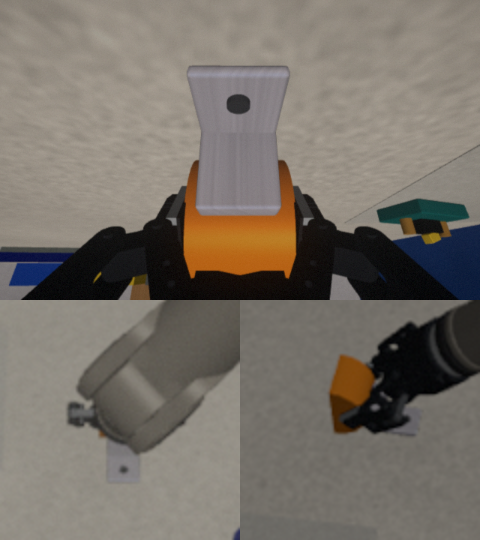

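Run:
```python
from h import *
L0=BLK@H(rx(90),[0,-.040,.040])
Ttl=np.linalg.inv(toolH())@L0; np.save("Ttl2.npy",Ttl)
p=robot.current_tool_pos(); y=BLK[:3,1]
robot.line_to(p-.02*y+[0,0,.02],velocity=.05); robot.line_to(p-.03*y+[0,0,.12],velocity=.12)
print(robot.current_finger_gap(),robot.current_contact_force(),robot.current_time_s())
snap("h0_s","scene")
robot.line_to(*cmd(STG@H(rx(180),[0,-.13,.14]),Ttl),velocity=.1)
print(robot.current_finger_gap(),robot.current_time_s())
snap("h","wrist");snap("h_s","scene");snap("h_d","side")
a=cv2.imread("pics/h.png"); b=cv2.imread("pics/h_d.png")[180:340,200:360]; c=cv2.imread("pics/h_s.png")[150:310,300:460]
cv2.imwrite("pics/h_all.png",cv2.hconcat([cv2.resize(b,(400,400)),cv2.resize(c,(400,400))]))
```

```text
0.6645745736273794 [-0.24291314 -0.38387465 -1.69561243] 20.05
0.6615258970994379 23.1417
```

View pics/h_all.png

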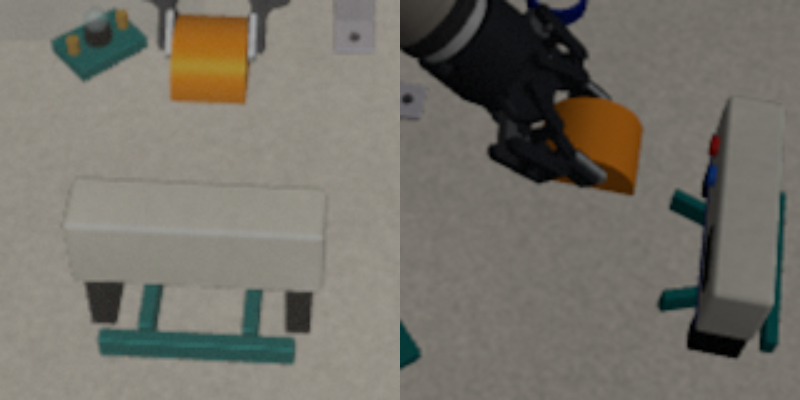

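View pics/h.png

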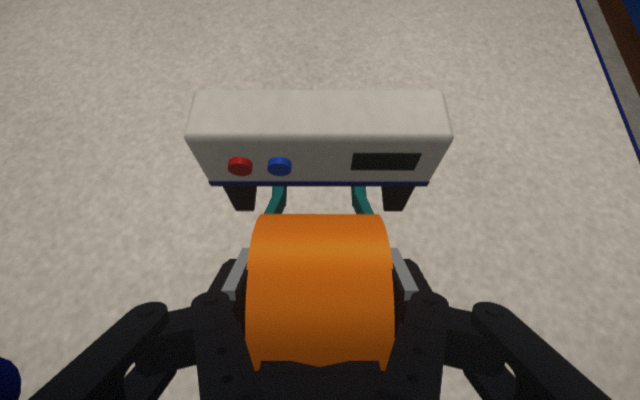

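The wrist view shows the lens centred at column 320, in line with the box front (210–428) and the guides at about (275,200) and (366,200). I'll refit the stage from this view.

Run:
```python
from h import *
from scipy.optimize import least_squares
d=np.load("pics/h.npz");K,E=d["K"],d["E"]
m=np.array([[-95,-23,56],[95,-23,56],[-95,-23,126],[95,-23,126]])/1000
o=np.array([[209.5,185],[428,185],[185,138],[452.5,138]])
f=lambda p:(proj(m@rz(p[2]).T+[p[0],p[1],0],K,E)-o).ravel()
s=least_squares(f,[.598,.307,6.6],x_scale=[.01,.01,1]);print(s.x,s.fun.round(1))
a=cv2.imread("pics/h.png")
# overlay lens nominal corners
L=toolH()@np.load("Ttl2.npy")
for x in (-.029,.029):
    th=np.radians(np.arange(0,181,5)); P=np.c_[np.full(len(th),x),.04*np.cos(th),-.04*np.sin(th)]
    uv=proj(P@L[:3,:3].T+L[:3,3],K,E)
    cv2.polylines(a,[uv.round().astype(int)],True,(0,255,0),1)
cv2.imwrite("pics/h_o.png",cv2.resize(a[180:400,180:460],None,fx=2.5,fy=2.5))
```

```text
[0.59808646 0.30901329 6.67281038] [ 1.   1.1 -0.9  1.1 -4.2 -1.8  4.1 -1.8]
```

View pics/h_o.png

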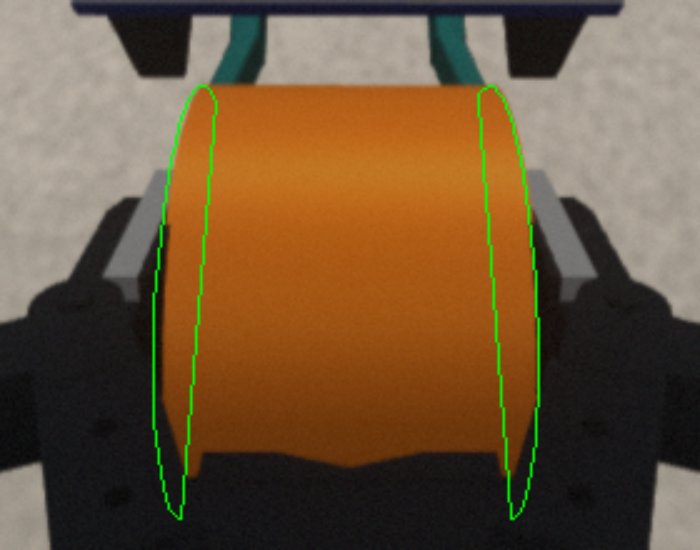

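```bash
sed -i 's/STG=.*/STG=H(rz(6.67),[.598,.3082,0])/' h.py
python3 - <<'E'
from h import *
Ttl=np.load("Ttl2.npy")
go=lambda y,z,**k: robot.line_to(*cmd(STG@H(rx(180),[0,y,z]),Ttl),**k)
go(-.11,.025,velocity=.12)
r=go(-.11,-.006,velocity=.02,f_stop=4); L=np.linalg.inv(STG)@toolH()@Ttl
print(r,L[:3,3],robot.current_contact_force(),robot.current_torque(),robot.current_time_s())
snap("i","wrist");snap("i_s","scene");snap("i_d","side")
b=cv2.imread("pics/i_d.png")[180:340,200:360]; c=cv2.imread("pics/i_s.png")[150:310,300:460]
cv2.imwrite("pics/i_all.png",cv2.vconcat([cv2.hconcat([cv2.resize(b,(400,400)),cv2.resize(c,(400,400))])]))
E
```

```text
True [-9.65481928e-05 -1.09871141e-01  1.43899632e-03] [ 0.36738776 -0.85288673  4.18286213] [-0.08783624 -0.1390158  -0.01072924] 25.5167
```

View pics/i_all.png

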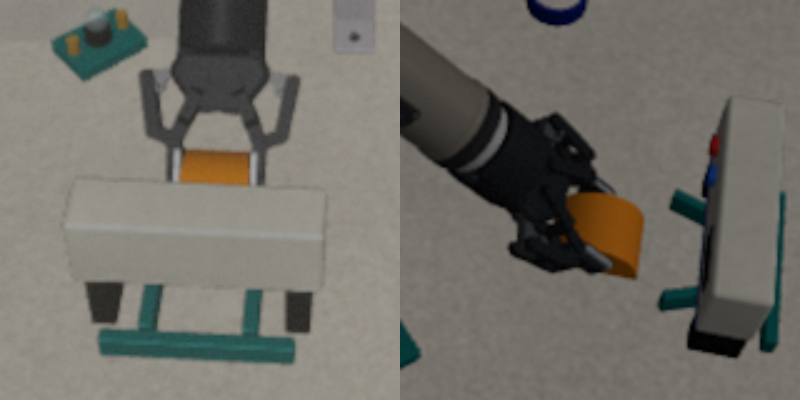

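Run:
```python
from h import *
fingers.gripper_to(.68,20); fingers.gripper_to(.72); fingers.gripper_to(.85); fingers.gripper_to(1.0)
robot.pause(.3)
R=tool_R(); p=robot.current_tool_pos(); print(robot.current_contact_force())
robot.line_to(p-.11*R[:,2],velocity=.12)
print(robot.current_time_s())
snap("j","wrist");snap("j_s","scene");snap("j_d","side")
b=cv2.imread("pics/j_d.png")[180:340,200:360]; c=cv2.imread("pics/j_s.png")[150:310,300:460]
cv2.imwrite("pics/j_all.png",cv2.hconcat([cv2.resize(b,(400,400)),cv2.resize(c,(400,400))]))
```

```text
[ 0.57980358 -0.02995926  0.05730252]
28.0333
```

View pics/j_all.png

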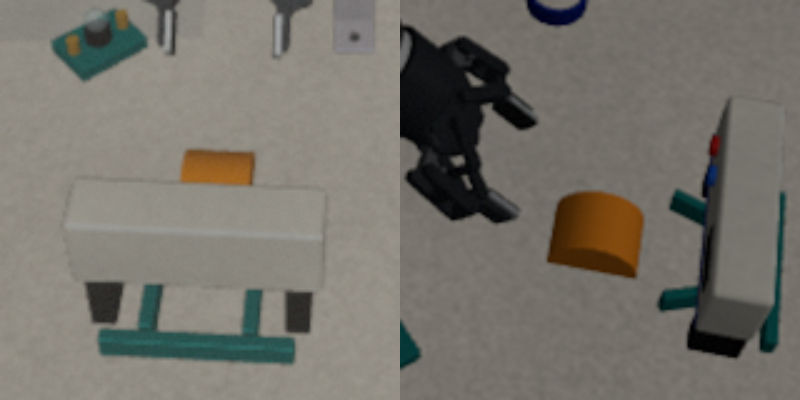

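View pics/j.png

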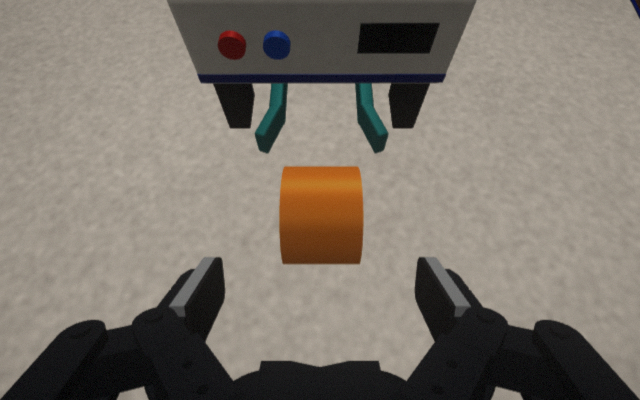

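Run:
```python
from h import *
d=np.load("pics/j.npz")
Si=np.linalg.inv(STG); q=back([[281,263],[362,263]],0,d["K"],d["E"]); print((np.c_[q,[1,1]]@Si.T)[:,:3].round(4))
fingers.gripper_to(.22)
e=pose(6.67,-45); at=lambda x,y,z:(STG@[x,y,z,1])[:3]
robot.line_to(at(0,-.195,.06),e,velocity=.15)
print(robot.line_to(at(0,-.195,.0225),velocity=.05,f_stop=4),Si@np.r_[robot.current_tool_pos(),1])
r=robot.line_to(at(0,-.10,.0225),velocity=.05,f_stop=10)
print(r,Si@np.r_[robot.current_tool_pos(),1],robot.current_contact_force(),robot.current_time_s())
snap("k","wrist");snap("k_s","scene");
```

```text
[[-0.0307 -0.1489  0.    ]
 [ 0.0308 -0.149   0.    ]]
False [ 2.40323343e-04 -1.94949500e-01  2.27467923e-02  1.00000000e+00]
False [ 3.05908916e-05 -1.00146478e-01  2.25166339e-02  1.00000000e+00] [0.67070368 0.1236008  0.51228765] 32.2083
```

View pics/k.png

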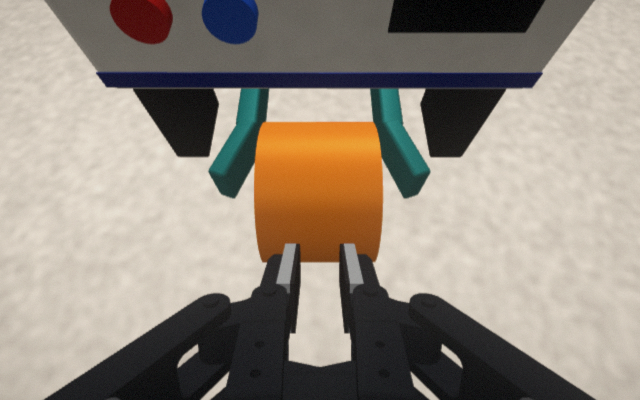

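The lens is entering square and centred, between columns 256 and 382, with the guides evenly on both sides. I'll push it on until it stops at the rail.

Run:
```python
from h import *
Si=np.linalg.inv(STG); at=lambda x,y,z:(STG@[x,y,z,1])[:3]
r=robot.line_to(at(0,-.045,.0225),velocity=.04,f_stop=10)
print(r,Si@np.r_[robot.current_tool_pos(),1],robot.current_contact_force(),robot.current_time_s())
snap("l","wrist");snap("l_s","scene");snap("l_d","side")
b=cv2.imread("pics/l_d.png")[220:340,220:340]; c=cv2.imread("pics/l_s.png")[170:310,350:490]
cv2.imwrite("pics/l_all.png",cv2.hconcat([cv2.resize(b,(400,400)),cv2.resize(c,(400,400))]))
```

```text
True [-4.06586733e-04 -5.62179190e-02  2.20905169e-02  1.00000000e+00] [ 0.13786298 -1.62752163  2.32316542] 33.3417
```

View pics/l.png

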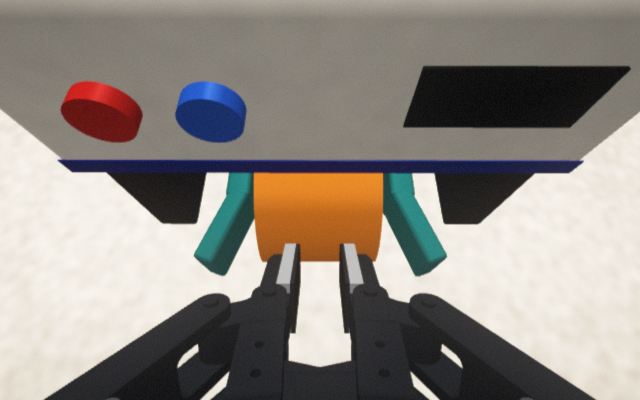

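View pics/l_all.png

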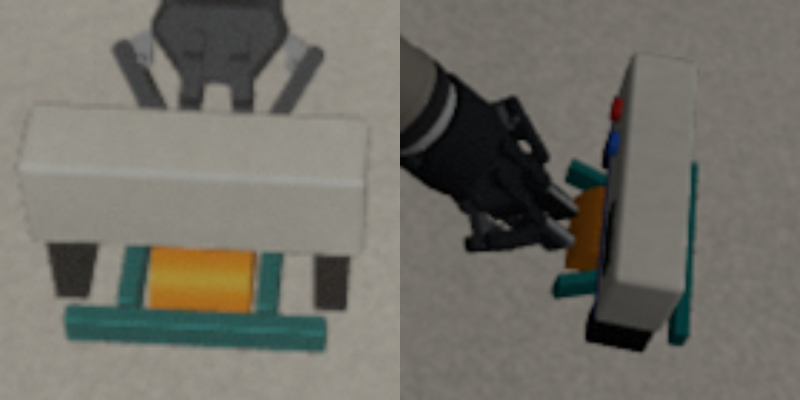

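Run:
```python
from h import *
Si=np.linalg.inv(STG); at=lambda x,y,z:(STG@[x,y,z,1])[:3]
r=robot.line_to(at(0,-.045,.0225),velocity=.02,f_stop=14)
print(r,Si@np.r_[robot.current_tool_pos(),1],robot.current_contact_force())
robot.line_to(at(0,-.10,.0225),velocity=.06); robot.line_to(at(0,-.16,.08),velocity=.12)
robot.pause(.2);print(robot.current_time_s())
snap("m","wrist");snap("m_s","scene");im,K,E=snap("m_d","side")
b=cv2.imread("pics/m_d.png")[220:340,220:340]; c=cv2.imread("pics/m_s.png")
cv2.imwrite("pics/m_all.png",cv2.hconcat([cv2.resize(b,(380,400)),cv2.resize(c[100:320,160:480],(420,400))]))
m=cv2.imread("pics/m.png"); d=np.load("pics/m.npz")
cv2.imwrite("pics/m_z.png",cv2.resize(m[60:300,180:460],None,fx=2.5,fy=2.5,interpolation=cv2.INTER_CUBIC))
P=np.array([[-.029,-.04,0],[.029,-.04,0]]); print("expect",proj(P@STG[:3,:3].T+STG[:3,3],d["K"],d["E"]).round(1).tolist())
```

```text
True [-3.52979430e-04 -5.67513734e-02  2.08835990e-02  1.00000000e+00] [-1.04971684 -1.53938323  1.44046997]
35.7583
expect [[284.8, 156.4], [356.1, 156.2]]
```

View pics/m_z.png

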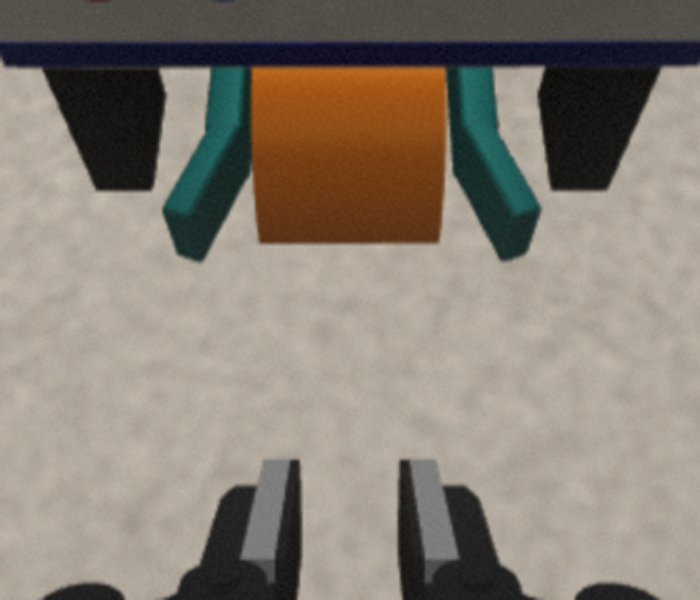

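View pics/m_all.png

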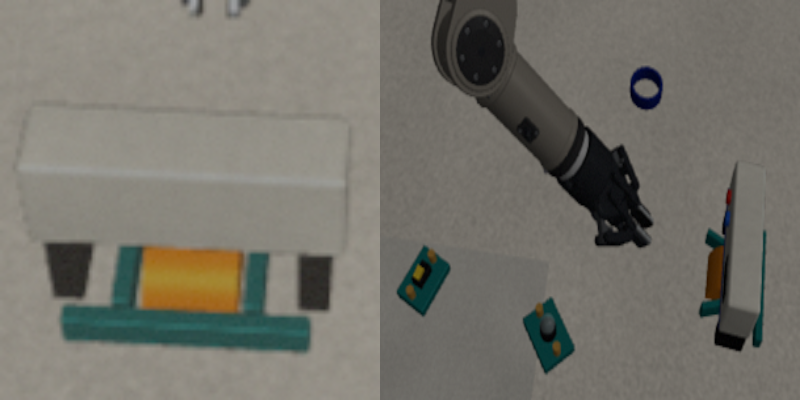

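The front edge of the lens is at (283,157)–(356,157), against a prediction of (285,156)–(356,156) when home. It is square, free of the fingers, and the side view shows it against the rail. I'm handing the job in.

Run:
```python
from h import *
workorder.close_job(); print(robot.current_time_s())
```

```text
the job is handed in; nothing more can be done
the job is handed in; nothing more can be done
```

The lens is in place under the light box, flat side down against the back rail, and I handed the job in at about 36 s of the 67 s allowed. No verdict was reported.

**How it went:**
- I gripped the lens by its D-shaped ends, turned it a quarter turn and stood it against the stop block.
- I regripped it from the block side, turned it another quarter turn and set it flat side down about 110 mm in front of the stage origin.
- I then pushed it in with two fingertips until the force stop tripped at the rail.

**Last checks:**
- The lens's front edge was within about 2 pixels (roughly 1 mm) of where it should be when home, and square to the slot.
- A second, firmer push stopped within 0.6 mm of the first.
- The side view showed the lens at the rail, and the fingers had been withdrawn well clear of it.
- The lamp, switch and collar looked unmoved in the last scene picture; I did not measure them.

**Less certain:**
- My stage position estimates differed by about 2 mm in y, so "home" rests on the hard stop and the pictures rather than an exact measurement.
- When I set the lens down, contact came about 1.4 mm early, which suggests a slight tilt in the grip. It settled flat when I let go.

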